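# Make up two valve repair kits

## Task

Make up two valve repair kits: put the red handwheel, the clean brass gland bush and the bright steel nut into the blue tray, and the grey valve plug and the green seat ring into the yellow tray. Set each part down the way up it stands now, flat on the floor of the tray, in the middle of a compartment of its own (any compartment of that tray). Leave the rusty bush and the rusty nut where they are.

Things in the scene. Friction and masses are not known exactly. Their poses are not given: they have to be found in the camera images.
- wheel_c (a point): Small red valve handwheel lying flat: red rim 56 mm across with three spokes, all under 10 mm high, and a steel hub sleeve 22 mm in diameter rising to 46 mm above the underside (grip this, above the rim). Point: on its axis, half-way up; z axis up. 23 mm above the underside. Stands loose on the bench in the shuffled row of stock, nearer the robot than the trays. About 0.2 kg.
- bush_c (a point): Clean brass gland bush, flange down: round flange 54 mm across and 10 mm high, sleeve 34 mm in diameter above it up to 46 mm over the underside (grip the sleeve, above the flange). Point: on its axis, half-way up; z axis up. 23 mm above the underside. Stands loose on the bench in the shuffled row of stock, nearer the robot than the trays. About 0.3 kg.
- nut_c (a point): Bright steel hexagon nut, standing on its flat end: 38 mm across flats, 44 mm across corners, 36 mm high. Point: on its axis, half-way up; z axis up. 18 mm above the underside; its x axis is square to one pair of flats (others every 60 degrees). Stands loose on the bench in the shuffled row of stock, nearer the robot than the trays. About 0.3 kg.
- plug_c (a point): Silver-grey valve plug, disc down: disc 50 mm across and 8 mm high, a cone narrowing from there to a 20 mm diameter stem at 16 mm, stem up to 48 mm over the underside (grip the stem). Point: on its axis, half-way up; z axis up. 24 mm above the underside. Stands loose on the bench in the shuffled row of stock, nearer the robot than the trays. About 0.2 kg.
- seat_c (a point): Green-coated valve seat ring lying flat: 50 mm outside and 36 mm inside diameter, 30 mm high, plain wall (grip it across the outside). Point: on its axis, half-way up; z axis up. 15 mm above the underside. Stands loose on the bench in the shuffled row of stock, nearer the robot than the trays. About 0.2 kg.
- rusty_bush_c (a point): Rusty brown gland bush, scrap, same shape and size as the brass one (flange 54 mm, sleeve 34 mm, 46 mm high). Leave it where it is. Point: on its axis, half-way up; z axis up. 23 mm above the underside. It stands loose among the stock.
- rusty_nut_c (a point): Rusty brown hexagon nut, scrap, same shape and size as the bright one (38 mm across flats, 36 mm high). Leave it where it is. Point: on its axis, half-way up; z axis up. 18 mm above the underside. It stands loose among the stock.
- tray_blue: Blue steel kit tray, fixed to the bench: 124 mm (its x) by 244 mm (its y) overall, floor 4 mm thick, rim and dividers 16 mm high above the bench, 4 mm thick. Three equal compartments in a row, each 116 mm (x) by 76 mm (y) inside, with centres at y = -80, 0 and +80 mm. Origin: centre of the underside, on the bench.
- tray_yellow: Yellow steel kit tray, fixed to the bench: 124 mm (its x) by 244 mm (its y) overall, floor 4 mm thick, rim and dividers 16 mm high above the bench, 4 mm thick. Three equal compartments in a row, each 116 mm (x) by 76 mm (y) inside, with centres at y = -80, 0 and +80 mm. Origin: centre of the underside, on the bench.
Not all that is in view belongs to the job. There is more than one size of the part that bears bush_c; the job needs the larger. Of the things that look like the part that bears seat_c, take the one that is farthest to the robot's right at the start.

How it is judged (in metres and radians):
At the end, for the whole second after the job is handed in: Handwheel, brass bush, bright nut in the blue tray, plug and seat ring in the yellow: each within 15 mm of a compartment's middle in the tray's x and y, on its floor (within 5 mm in height), right way up (tilt under 0.12 rad), at rest. Rusty bush and nut within 15 mm of where they started (x of wheel_c in the frame of tray_blue between -0.015 and 0.015 m and (y of wheel_c in the frame of tray_blue between -0.095 and -0.065 m or y of wheel_c in the frame of tray_blue between -0.015 and 0.015 m or y of wheel_c in the frame of tray_blue between 0.065 and 0.095 m) and z of each of wheel_c, bush_c in the frame of tray_blue below 0.032 m and angle between each of wheel_c, bush_c, nut_c, plug_c, seat_c's own z axis and vertical below 0.12 rad and linear speed of each of wheel, bush, nut, plug, seat below 0.02 m/s and angular speed of each of wheel, bush, nut, plug, seat below 0.2 rad/s and x of bush_c in the frame of tray_blue between -0.015 and 0.015 m and (y of bush_c in the frame of tray_blue between -0.095 and -0.065 m or y of bush_c in the frame of tray_blue between -0.015 and 0.015 m or y of bush_c in the frame of tray_blue between 0.065 and 0.095 m) and x of nut_c in the frame of tray_blue between -0.015 and 0.015 m and (y of nut_c in the frame of tray_blue between -0.095 and -0.065 m or y of nut_c in the frame of tray_blue between -0.015 and 0.015 m or y of nut_c in the frame of tray_blue between 0.065 and 0.095 m) and z of nut_c in the frame of tray_blue below 0.027 m and x of plug_c in the frame of tray_yellow between -0.015 and 0.015 m and (y of plug_c in the frame of tray_yellow between -0.095 and -0.065 m or y of plug_c in the frame of tray_yellow between -0.015 and 0.015 m or y of plug_c in the frame of tray_yellow between 0.065 and 0.095 m) and z of plug_c in the frame of tray_yellow below 0.033 m and x of seat_c in the frame of tray_yellow between -0.015 and 0.015 m and (y of seat_c in the frame of tray_yellow between -0.095 and -0.065 m or y of seat_c in the frame of tray_yellow between -0.015 and 0.015 m or y of seat_c in the frame of tray_yellow between 0.065 and 0.095 m) and z of seat_c in the frame of tray_yellow below 0.024 m and distance of each of rusty_bush_c, rusty_nut_c from where it was at the start of the episode below 0.015 m); the robot touches nothing.
It fails at once if the rusty bush is moved more than 15 mm (distance of rusty_bush_c from where it was at the start of the episode above 0.015 m).
It fails at once if the rusty nut is moved more than 15 mm (distance of rusty_nut_c from where it was at the start of the episode above 0.015 m).
It also fails if it takes over 106 s, if anything falls off the work surface, if the arm or the gripper's body presses on something with over 40 N, if the wrist force passes 120 N, or if a joint passes its speed limit or range.

## Robot

A 6-joint arm with a two-finger parallel gripper is mounted at the origin on the work surface. World frame = base frame: x ahead of the robot, y to its left, z up, the work surface at z = 0. Lengths are in mm, angles in rad, forces in N, time in s.
With the tool pointing down it reaches from about 275 to 1000 mm from the base axis. Payload 8.4 kg.
Tool frame: the origin (TCP) lies on the centre line of the jaws, within the pads' length; the fingertips stand 17 mm ahead of it and the grasp point (between the pads) lies 2 mm behind it (r.tcp_to_tips is the z of the fingertips in the tool frame, in mm); z points along the fingers, y is the direction in which the jaws open and shut (so a half turn about z gives the same grasp; the last joint's range is limited). The gripper opens to 85 mm and grips with 20 to 120 N. Pads are 22 mm wide; open, the fingers measure 114 mm over their backs; the gripper's body (76 mm by 85 mm) begins 54 mm behind the grasp point. The pads swing forward as they close: fully open they stand 13 mm farther back than shut.
Start: joints at [1.315, 0.353, 1.633, -0, 1.155, -0.002], TCP at [156.926, 604.981, 248.281] pointing down, gripper open.
Joint ranges: [-2.63, 2.63], [-0.92, 2.1], [0.06, 2.66], [-1.3, 4.44], [0, 2.69], [-3.02, 3.02]. Speed limits (rad/s): [2.22, 2.22, 2.79, 3.14, 3.14, 3.14].

## Interface

Orientations are given as [roll, pitch, yaw] about the fixed x, y, z axes, in that order (R = Rz(yaw) Ry(pitch) Rx(roll)).
In Python, from rig import r, cams, job gives the robot as it stands.
- The arm moves only by the tool drive_tool, never from a script. Its argument "deltas" is a list of rows, each a list of 4 numbers: the shift along the tool's x, y, z in cm, then the turn about the tool's z in rad. In form: [[x, y, z, roll], ...]. A call has 1 to 12 rows; each row shifts and turns the commanded pose from where the row before left it, along the tool's axes as they then stand; what a row does not reach is not made up. A row lasts 1/12 s, in which the tool goes at most 41.7 mm and 7.16 degrees, less where a joint would pass 70% of its speed; a pose out of reach is approached as far as the arm can. A call with a gripper value outside its range is refused whole. "jaw" is the closure, from 0 (fully open) to 1 (shut), set as the call begins (left out, the last holds). The fingers move at their own pace and stop on an object; "force" is the grip in N (left out, the last holds). Time passes only in rows, so rows that do not move let the fingers close. It gives the time, the measured TCP pose, the force and the opening at its end, in the units of the state.
- r.sense(): the state, without advancing time (a new reading comes with each control period).
- cams.grab_frame(name): name is "side" or "top"; returns (picture, depth): 384x512x3 uint8, red, green, blue; 384x512 float32, mm along the optical axis (not along the pixel's ray), 0 where there is no reading.
- cams.camera_params(name): a dict with "fx", "fy", "cx", "cy" (pixels), "k1" (the pictures are not rectified: a ray, as slopes to the right and down, at radius r is drawn at 1 + k1 r^2 times it, then the intrinsics apply), "R" (3x3) and "t" (3): a world point X has camera coordinates R X + t. Camera axes: x right, y down, z forward; pixel columns grow to the right and rows downward; lengths in mm; the calibration is good to about 2 mm. A picture is of the moment at which its call begins. camera_params takes no time and is no camera call.
- job.sign_off(): hands the job in, once; it reports no verdict.
The state is a dict: "clock": time; "qpos": joint angles; "qvel": joint speeds; "joint_efforts": joint torques, N m; "eef_pos": TCP position; "tcp_rot": TCP orientation; "contact_force": force on the tool from outside, world axes, zero at the start; "wrist_torque": the same for the moment, N m; "opening": opening from 0.0 (shut) to 1.0 (fully open).
Only numpy, scipy, OpenCV 4.12 (cv2) and the standard library are available. Lean on these libraries where they do the work, as an engineer would, in place of code of your own. Each camera call takes 0.05 s, during which the arm holds its last target. There are 200 camera calls.

## Working session

There is one attempt and no reset: what is moved stays moved. The work goes in short steps, Python scripts to look and compute and a tool call to move; the robot and the scene stay as the last step left them, time stands still between calls to the robot, and variables do not carry over. Pictures are saved under pics/ and viewed, about 12 in all and at most 16, crops included, and the job is handed in when it is done.

Besides the shell and the picture viewer there is one more tool, called after ">>>" by a JSON object that holds its "op" and its "data", one argument or row to a line. drive_tool: Moves the arm, as the interface text tells. Its arguments: {"type":"object","properties":{"deltas":{"type":"array"},"jaw":{"type":"number"},"force":{"type":"number"}},"required":["deltas"]}

```bash
mkdir -p pics; ls
python3 - <<'E'
from rig import r,cams,job
import cv2
print(r.sense())
for n in("top","side"):
    p,d=cams.grab_frame(n); cv2.imwrite(f"pics/{n}0.png",p[:,:,::-1]); 
    import numpy as np; np.savez(f"{n}0.npz",p=p,d=d); print(n,cams.camera_params(n))
E
```

```text
pics
{'clock': 0.0, 'qpos': array([ 1.31461202e+00,  3.53653754e-01,  1.63416008e+00,  2.32654311e-05,
        1.15519093e+00, -2.41471698e-03]), 'qvel': array([ 9.69034978e-04,  7.11989230e-05,  7.55352922e-04,  2.17309017e-04,
       -5.37936793e-04,  2.19436256e-03]), 'joint_efforts': array([ 1.92934249e-04, -6.05245042e+01, -3.42065799e+01, -2.74845047e-05,
        9.38231475e-03, -3.86122878e-06]), 'eef_pos': array([156.79351678, 604.53279336, 247.54705903]), 'tcp_rot': array([-3.14018060e+00, -2.46813908e-05,  2.88781363e+00]), 'contact_force': array([ 0.45713833,  0.23329599, -0.15329914]), 'wrist_torque': array([0.00199854, 0.03751912, 0.06999493]), 'opening': 0.9991400538917471}
top {'fx': 378.96261549614974, 'fy': 378.96261549614974, 'cx': 253.68577643354442, 'cy': 189.89599775385088, 'k1': -0.08185754797110072, 'R': array([[ 0.00777508, -0.99968954,  0.02367228],
       [-0.99873012, -0.00894166, -0.04958026],
       [ 0.04977654, -0.02325673, -0.99848957]]), 't': array([-18.88829214, 464.63351788, 846.11729677])}
side {'fx': 448.97774043096047, 'fy': 448.97774043096047, 'cx': 257.8225021346679, 'cy': 184.44134778718305, 'k1': -0.08852649068899164, 'R': array([[ 0.96859716, -0.24813519,  0.01576266],
       [-0.17219095, -0.71517974, -0.67739812],
       [ 0.17935945,  0.65341171, -0.7354477 ]]), 't': array([-458.89068612,  138.13969524,  977.19250847])}
```

View pics/top0.png

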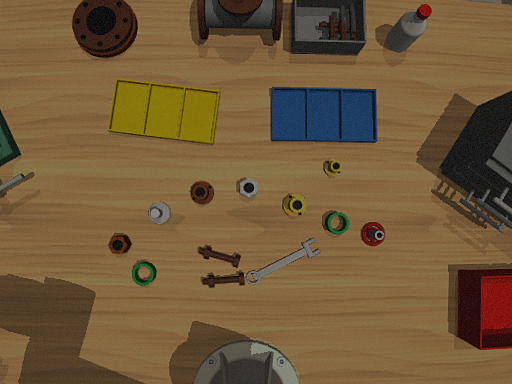

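View pics/side0.png

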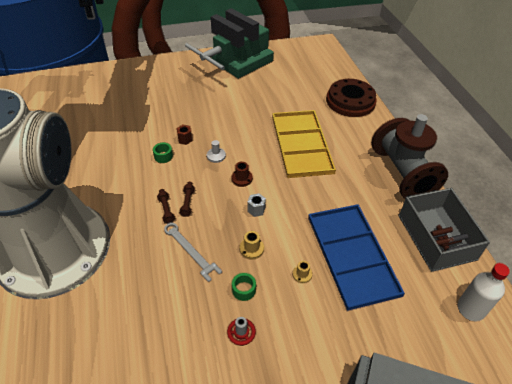

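Top view: yellow tray (164,112), blue tray (323,115). The candidates are:
- **Bush:** brass at (294,205) is larger, (333,167) smaller. Take (294,205).
- **Seat ring:** green at (336,222) and (144,273). Robot's right is image right, so take (336,222).
- **Nut:** bright at (248,187), rusty at (120,243).
- **Plug and wheel:** plug (159,212), wheel (373,234).
- **Rusty bush:** (202,192), leave it.

I'll measure them and confirm with one enlarged crop.

```bash
cat > h.py <<'E'
import numpy as np, cv2
from rig import r,cams,job
def cloud(n,d):
    c=cams.camera_params(n); h,w=d.shape
    u,v=np.meshgrid(np.arange(w),np.arange(h))
    K=np.array([[c['fx'],0,c['cx']],[0,c['fy'],c['cy']],[0,0,1.]])
    s=cv2.undistortPoints(np.stack([u,v],-1).reshape(-1,1,2).astype(np.float64),K,np.array([c['k1'],0,0,0.])).reshape(h,w,2)
    P=np.dstack([s[...,0]*d,s[...,1]*d,d])
    X=(P-np.array(c['t']))@np.array(c['R'])
    X[d<=0]=np.nan
    return X
def project(n,X):
    c=cams.camera_params(n); q=np.array(c['R'])@np.array(X,float)+c['t']; s=q[:2]/q[2]; s=s*(1+c['k1']*(s@s))
    return s[0]*c['fx']+c['cx'],s[1]*c['fy']+c['cy']
# top pixel guess, top height
OBJ=dict(wheel=((373,234),46),bush=((294,205),46),nut=((248,187),36),plug=((159,212),48),seat=((336,222),30),rbush=((202,192),46),rnut=((120,243),36),sbush=((333,167),40),seat2=((144,273),30))
E
python3 - <<'E'
from h import *
C={n:cloud(n,np.load(n+'0.npz')['d']) for n in('top','side')}
im={n:np.load(n+'0.npz')['p'] for n in('top','side')}
for k,((u,v),h) in OBJ.items():
    c0=np.nanmean(C['top'][v-2:v+3,u-2:u+3].reshape(-1,3),0); out=[]
    for n in C:
        X=C[n].reshape(-1,3); X=X[np.isfinite(X[:,0])&(np.hypot(X[:,0]-c0[0],X[:,1]-c0[1])<42)]
        X=X[X[:,2]>5]; zt=np.percentile(X[:,2],97); T=X[X[:,2]>zt-5]
        c,_=cv2.minEnclosingCircle(T[:,:2].astype(np.float32))[:2]
        out.append((n,np.round(T[:,:2].mean(0),1),np.round(c,1),round(_,1),round(zt,1),len(T), 'spread',np.round(np.ptp(X[:,:2],axis=0))))
    print(k,*out)
# trays
hsv=cv2.cvtColor(im['top'],cv2.COLOR_RGB2HSV)
for nm,(lo,hi),box in(('blue',((100,120,40),(125,255,255)),(260,80,390,150)),('yellow',((22,150,60),(34,255,255)),(100,70,230,150))):
    m=cv2.inRange(hsv,lo,hi); b=np.zeros_like(m); b[box[1]:box[3],box[0]:box[2]]=255; m&=b
    X=C['top'][m>0]; X=X[np.isfinite(X[:,0])]; 
    print(nm,'mean',X.mean(0).round(1),cv2.minAreaRect(X[:,:2].astype(np.float32)),'rim',cv2.minAreaRect(X[X[:,2]>10][:,:2].astype(np.float32)),np.percentile(X[:,2],[5,50,95]).round(1))
cv2.imwrite('pics/crop1.png',cv2.resize(im['top'][145:290,100:400,::-1],(780,377),interpolation=cv2.INTER_CUBIC))
E
```

```text
wheel ('top', array([ 366.6, -290.6]), array([ 366.5, -291. ]), 10.8, np.float64(47.0), 74, 'spread', array([62., 55.])) ('side', array([ 365.6, -292.2]), array([ 366.2, -291.8]), 10.7, np.float64(47.4), 99, 'spread', array([53., 54.]))
bush ('top', array([ 433.3, -108. ]), array([ 432.9, -108. ]), 16.7, np.float64(48.0), 185, 'spread', array([52., 53.])) ('side', array([ 430.4, -110.1]), array([ 430.9, -109.5]), 17.4, np.float64(48.2), 166, 'spread', array([53., 48.]))
nut ('top', array([470.2,  -2. ]), array([470.7,  -1.9]), 21.3, np.float64(38.6), 238, 'spread', array([44., 35.])) ('side', array([467.5,  -3.9]), array([468. ,  -3.5]), 22.4, np.float64(38.6), 190, 'spread', array([49., 41.]))
plug ('top', array([411.5, 199. ]), array([412.2, 199. ]), 10.2, np.float64(49.0), 66, 'spread', array([48., 51.])) ('side', array([409.8, 198.3]), array([409.2, 199.4]), 10.8, np.float64(49.1), 42, 'spread', array([48., 58.]))
seat ('top', array([ 393.5, -203.8]), array([ 392.9, -203.5]), 25.1, np.float64(32.0), 179, 'spread', array([48., 50.])) ('side', array([ 390.5, -205.3]), array([ 390.7
[... 821 characters left out ...]
29.4]), 24.7, np.float64(31.8), 187, 'spread', array([49., 48.])) ('side', array([276. , 227.1]), array([276.9, 228. ]), 26.1, np.float64(31.9), 114, 'spread', array([50., 51.]))
blue mean [ 642.6 -175.2    5.1] ((641.3538208007812, -176.5099334716797), (125.01429748535156, 242.65621948242188), 0.19120199978351593) rim ((641.3538208007812, -176.5099334716797), (125.01429748535156, 242.65621948242188), 0.19120199978351593) [ 1.1  3.7 15.8]
yellow mean [645.9 194.2   5.5] ((648.6122436523438, 197.09310913085938), (251.88143920898438, 130.1602020263672), 83.03688049316406) rim ((646.2203369140625, 194.17120361328125), (245.39047241210938, 126.12002563476562), 83.03688049316406) [ 1.2  4.  16.2]
```

View pics/crop1.png

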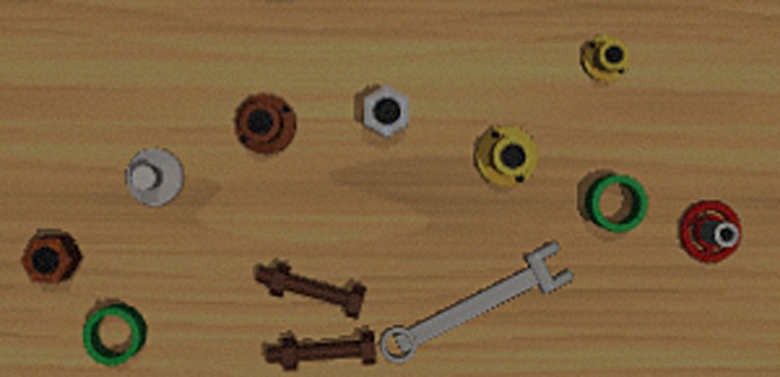

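The crop confirms the choices. In it the large brass bush is at (505,155), not the small one at (605,57). The right-hand green ring is at (615,203), the bright nut at (386,110), the plug at (150,176) and the wheel at (712,232). I'll turn the tool to yaw π/2, so tool x = +Y and tool y = +X, and go above the plug.

>>> {"op": "drive_tool", "data": {
  "deltas": [
    [0, 0, 0, 0.1197],
    [0, 0, 0, 0.1197],
    [0, 0, 0, 0.1197],
    [0, 0, 0, 0.1197],
    [0, 0, 0, 0.1197],
    [0, 0, 0, 0.1197],
    [0, 0, 0, 0.1197],
    [0, 0, 0, 0.1197],
    [0, 0, 0, 0.1197],
    [0, 0, 0, 0.1197],
    [0, 0, 0, 0.1197]
  ],
  "jaw": 0,
  "force": 40
}}

```text
clock: 1.02
eef_pos: [156.9, 604.7, 247.8]
tcp_rot: [-3.141, 0.001, 1.565]
contact_force: [0.5, 0.6, -0.4]
opening: 1.001
```

>>> {"op": "drive_tool", "data": {
  "deltas": [
    [-1.5, 1, 0.5, 0],
    [-3, 1.9, 1, 0],
    [-3, 1.9, 1, 0],
    [-3, 1.9, 1, 0],
    [-3, 1.9, 1, 0],
    [-3, 1.9, 1, 0],
    [-3, 1.9, 1, 0],
    [-3, 1.9, 1, 0],
    [-3, 1.9, 1, 0],
    [-3, 1.9, 1, 0],
    [-3, 1.9, 1, 0],
    [-3, 1.9, 1, 0]
  ]
}}

```text
clock: 2.02
eef_pos: [376.5, 258.4, 132.8]
tcp_rot: [-3.142, 0.0, 1.571]
contact_force: [1.0, 0.4, 0.8]
opening: 1.0
```

```bash
python3 -c "
from rig import r
s=r.sense();print(s['clock'],s['eef_pos'],s['tcp_rot'],s['qpos'],r.tcp_to_tips)"
```

```text
2.0167 [376.47284822 258.44599012 132.80393509] [-3.14156516e+00  3.52848594e-05  1.57140736e+00] [ 5.98328198e-01  2.52445543e-01  2.08673661e+00 -1.90427891e-05
  8.02453086e-01  5.97730397e-01] 17.0
```

>>> {"op": "drive_tool", "data": {
  "deltas": [
    [-3, 1.7, 0, 0],
    [-3.1, 1.8, 0, 0],
    [0, 0, 2, 0],
    [0, 0, 2, 0],
    [0, 0, 2, 0],
    [0, 0, 1.5, 0],
    [0, 0, 0.5, 0],
    [0, 0, 0, 0]
  ]
}}

```text
clock: 2.68
eef_pos: [410.1, 198.6, 52.2]
tcp_rot: [-3.139, 0.001, 1.571]
contact_force: [0.0, 0.3, -0.3]
opening: 1.005
```

Run:
```python
from h import *
p,d=cams.grab_frame('side'); print(r.sense()['eef_pos'])
u,v=map(int,project('side',[410,199,40])); print(u,v)
cv2.imwrite('pics/s1.png',cv2.resize(p[max(0,v-90):v+70,max(0,u-100):u+100,::-1],None,fx=3.5,fy=3.5))
```

```text
[410.6744307  198.91874121  53.02538348]
214 144
```

View pics/s1.png

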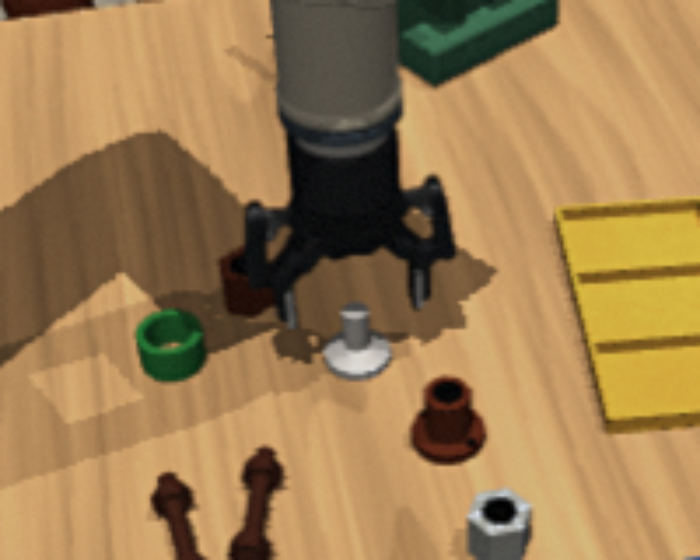

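The side crop shows the open fingers at (290,310) and (420,295), straddling the plug stem at (355,315). The rusty bush at (448,420) is clear of them. I'll descend and grip.

>>> {"op": "drive_tool", "data": {
  "deltas": [
    [0, 0, 1, 0],
    [0, 0, 0.7, 0],
    [0, 0, 0, 0]
  ]
}}

```text
clock: 2.98
eef_pos: [410.7, 199.0, 35.5]
tcp_rot: [-3.141, 0.0, 1.571]
contact_force: [-1.1, -0.4, -0.4]
opening: 1.002
```

>>> {"op": "drive_tool", "data": {
  "deltas": [
    [0, 0, 0, 0],
    [0, 0, 0, 0],
    [0, 0, 0, 0],
    [0, 0, 0, 0],
    [0, 0, 0, 0],
    [0, 0, 0, 0]
  ],
  "jaw": 1
}}

```text
clock: 3.48
eef_pos: [411.1, 199.1, 36.6]
tcp_rot: [3.141, -0.0, 1.571]
contact_force: [-1.0, -0.2, 4.2]
opening: 0.213
```

>>> {"op": "drive_tool", "data": {
  "deltas": [
    [0, 0, 0, 0],
    [0, 0, 0, 0],
    [0, 0, 0, 0]
  ]
}}

```text
clock: 3.73
eef_pos: [411.1, 199.1, 36.6]
tcp_rot: [3.141, -0.0, 1.571]
contact_force: [-1.4, 0.2, 6.9]
opening: 0.214
```

>>> {"op": "drive_tool", "data": {
  "deltas": [
    [0, 0, -1, 0],
    [0, 0, -2, 0],
    [0, 0, -2, 0],
    [0, 0, -1, 0],
    [0.7, 2, 0, 0],
    [0.9, 3, 0, 0],
    [0.9, 3, 0, 0],
    [0.9, 3, 0, 0],
    [0.9, 3, 0, 0],
    [0.9, 3, 0, 0],
    [0.9, 3, 0, 0],
    [0.7, 2.5, 0, 0]
  ]
}}

```text
clock: 4.73
eef_pos: [637.9, 267.6, 96.2]
tcp_rot: [3.141, -0.0, 1.571]
contact_force: [0.7, -0.4, -1.4]
opening: 0.211
```

>>> {"op": "drive_tool", "data": {
  "deltas": [
    [0.6, 1.5, 0, 0],
    [0.1, 0.5, 0, 0],
    [0, 0, 2, 0],
    [0, 0, 1.5, 0],
    [0, 0, 1, 0],
    [0, 0, 0.5, 0],
    [0, 0, 0, 0],
    [0, 0, 0, 0]
  ]
}}

```text
clock: 5.4
eef_pos: [655.6, 274.1, 46.2]
tcp_rot: [-3.141, 0.0, 1.571]
contact_force: [-0.0, -0.1, -1.6]
opening: 0.209
```

>>> {"op": "drive_tool", "data": {
  "deltas": [
    [0, 0, 0.2, 0],
    [0, 0, 0.2, 0],
    [0, 0, 0.1, 0],
    [0, 0, 0, 0]
  ]
}}

```text
clock: 5.73
eef_pos: [656.0, 274.1, 41.4]
tcp_rot: [3.141, -0.0, 1.571]
contact_force: [0.4, 0.1, -2.0]
opening: 0.216
```

>>> {"op": "drive_tool", "data": {
  "deltas": [
    [0, 0, 0.1, 0],
    [0, 0, 0, 0]
  ]
}}

```text
clock: 5.9
eef_pos: [656.2, 274.2, 40.7]
tcp_rot: [3.141, -0.0, 1.571]
contact_force: [-1.3, 0.5, 1.1]
opening: 0.218
```

>>> {"op": "drive_tool", "data": {
  "deltas": [
    [0, 0, 0, 0],
    [0, 0, 0, 0],
    [0, 0, 0, 0],
    [0, 0, 0, 0],
    [0, 0, -1, 0],
    [0, 0, -2, 0],
    [0, 0, -3, 0],
    [0, 0, -2, 0],
    [-1.5, -1, 0, 0],
    [-3.2, -1.7, 0, 0],
    [-3.2, -1.7, 0, 0],
    [-3.2, -1.7, 0, 0]
  ],
  "jaw": 0
}}

```text
clock: 6.9
eef_pos: [594.4, 162.3, 121.2]
tcp_rot: [3.141, -0.0, 1.572]
contact_force: [0.5, -0.8, 0.4]
opening: 0.997
```

Run:
```python
from h import *
p,d=cams.grab_frame('side'); print(r.sense()['eef_pos'])
X=cloud('side',d).reshape(-1,3)
X=X[np.isfinite(X[:,0])]; T=X[(np.hypot(X[:,0]-656,X[:,1]-274)<30)&(X[:,2]>44)&(X[:,2]<60)]
print(T.mean(0),np.ptp(T,axis=0),len(T))
u,v=map(int,project('side',[656,274,30]))
cv2.imwrite('pics/s2.png',cv2.resize(p[max(0,v-50):v+110,u-100:u+100,::-1],None,fx=3.5,fy=3.5))
```

```text
[590.21201763 156.90508196 120.34700635]
[654.4397884  271.55328852  50.76301309] [19.48378028 23.54479653 10.05411403] 40
```

View pics/s2.png

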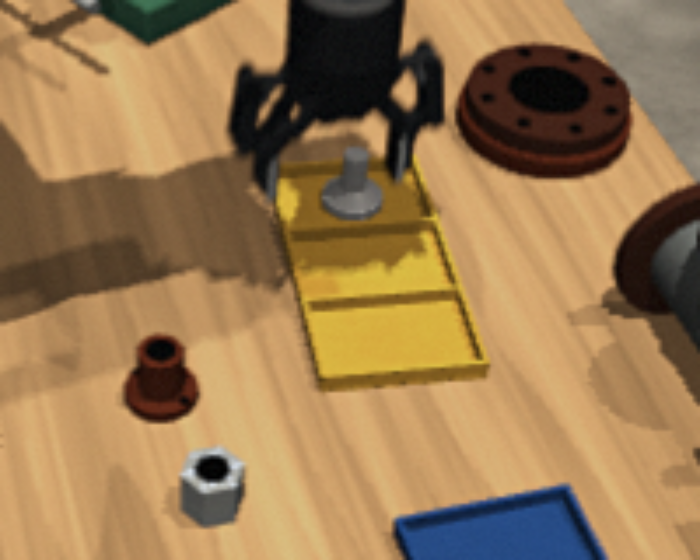

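The side view shows the plug upright in the yellow tray's far compartment, at (352,190) in the crop. Next is the seat ring.

>>> {"op": "drive_tool", "data": {
  "deltas": [
    [-3.2, -1.75, 0, 0],
    [-3.2, -1.75, 0, 0],
    [-3.2, -1.75, 0, 0],
    [-3.2, -1.75, 0, 0],
    [-3.2, -1.75, 0, 0],
    [-3.2, -1.75, 0, 0],
    [-3.2, -1.75, 0, 0],
    [-3.2, -1.75, 0, 0],
    [-3.2, -1.75, 0, 0],
    [-3.2, -1.75, 0, 0],
    [-3.2, -1.75, 0, 0],
    [-0.9, -0.6, 0, 0]
  ]
}}

```text
clock: 7.95
eef_pos: [395.1, -201.0, 121.1]
tcp_rot: [3.141, 0.001, 1.569]
contact_force: [-0.3, 0.6, 0.6]
opening: 1.002
```

>>> {"op": "drive_tool", "data": {
  "deltas": [
    [0, 0, 2, 0],
    [0, 0, 2, 0],
    [0, 0, 2, 0],
    [0, 0, 1, 0],
    [0, 0, 0, 0],
    [0, 0, 0, 0]
  ]
}}

```text
clock: 8.45
eef_pos: [396.8, -197.7, 50.5]
tcp_rot: [-3.141, -0.0, 1.571]
contact_force: [0.4, -0.5, 1.1]
opening: 1.0
```

>>> {"op": "drive_tool", "data": {
  "deltas": [
    [-0.67, -0.5, 0, 0],
    [0, 0, 1, 0],
    [0, 0, 1, 0],
    [0, 0, 0.4, 0],
    [0, 0, 0, 0],
    [0, 0, 0, 0]
  ]
}}

```text
clock: 8.95
eef_pos: [391.3, -204.5, 25.9]
tcp_rot: [-3.141, -0.001, 1.571]
contact_force: [0.2, 0.3, -0.4]
opening: 0.998
```

>>> {"op": "drive_tool", "data": {
  "deltas": [
    [0, 0, 0, 0],
    [0, 0, 0, 0],
    [0, 0, 0, 0],
    [0, 0, 0, 0],
    [0, 0, 0, 0],
    [0, 0, 0, 0]
  ],
  "jaw": 1
}}

```text
clock: 9.45
eef_pos: [391.8, -204.7, 26.8]
tcp_rot: [3.141, 0.0, 1.571]
contact_force: [-1.2, 0.7, 7.4]
opening: 0.566
```

>>> {"op": "drive_tool", "data": {
  "deltas": [
    [0, 0, -1, 0],
    [0, 0, -2, 0],
    [0, 0, -3, 0],
    [0, 0, -2, 0],
    [1.3, 1, 0, 0],
    [2.6, 2, 0, 0],
    [2.6, 2, 0, 0],
    [2.6, 2, 0, 0],
    [2.6, 2, 0, 0],
    [2.6, 2, 0, 0],
    [2.6, 2, 0, 0],
    [2.6, 2, 0, 0]
  ]
}}

```text
clock: 10.45
eef_pos: [542.2, -8.0, 106.9]
tcp_rot: [3.142, -0.0, 1.571]
contact_force: [0.8, -1.1, -1.8]
opening: 0.566
```

>>> {"op": "drive_tool", "data": {
  "deltas": [
    [2.6, 2, 0, 0],
    [2.6, 2, 0, 0],
    [2.6, 2, 0, 0],
    [2.6, 2, 0, 0],
    [2, 1.4, 0, 0],
    [0, 0, 2, 0],
    [0, 0, 2, 0],
    [0, 0, 2, 0],
    [0, 0, 0, 0],
    [0, 0, 0, 0]
  ]
}}

```text
clock: 11.28
eef_pos: [634.5, 114.3, 45.9]
tcp_rot: [-3.139, 0.0, 1.571]
contact_force: [-0.4, 0.4, -1.8]
opening: 0.565
```

>>> {"op": "drive_tool", "data": {
  "deltas": [
    [0, 0.2, 0.6, 0],
    [0, 0, 0.4, 0],
    [0, 0, 0.3, 0],
    [0, 0, 0.1, 0],
    [0, 0, 0.1, 0],
    [0, 0, 0, 0]
  ]
}}

```text
clock: 11.78
eef_pos: [637.6, 114.4, 31.4]
tcp_rot: [3.142, -0.0, 1.571]
contact_force: [-0.7, 0.4, -3.0]
opening: 0.566
```

>>> {"op": "drive_tool", "data": {
  "deltas": [
    [0, 0, 0.1, 0],
    [0, 0, 0, 0]
  ]
}}

```text
clock: 11.95
eef_pos: [637.8, 114.4, 31.0]
tcp_rot: [3.141, -0.0, 1.571]
contact_force: [-1.6, -1.3, 4.5]
opening: 0.566
```

>>> {"op": "drive_tool", "data": {
  "deltas": [
    [0, 0, 0, 0],
    [0, 0, 0, 0],
    [0, 0, 0, 0],
    [0, 0, -1, 0],
    [0, 0, -2, 0],
    [0, 0, -3, 0],
    [0, 0, -3, 0],
    [0, 0, 0, 0]
  ],
  "jaw": 0.25
}}

```text
clock: 12.62
eef_pos: [641.1, 115.1, 127.0]
tcp_rot: [3.133, -0.002, 1.571]
contact_force: [1.4, 0.8, 0.9]
opening: 0.745
```

>>> {"op": "drive_tool", "data": {
  "deltas": [
    [-1, -1.4, 0, 0],
    [-2.1, -3, 0, 0],
    [-2.1, -3, 0, 0],
    [-2.1, -3, 0, 0],
    [-2.1, -3, 0, 0],
    [-1.6, -2.3, 0, 0],
    [-0.6, -1.1, 0, 0],
    [0, 0, 0, 0]
  ],
  "jaw": 0
}}

```text
clock: 13.28
eef_pos: [467.3, -2.6, 120.5]
tcp_rot: [-3.14, 0.0, 1.569]
contact_force: [0.9, -0.0, 0.2]
opening: 1.001
```

Run:
```python
from h import *
for n in('top','side'):
    X=cloud(n,np.load(n+'0.npz')['d']).reshape(-1,3); X=X[np.isfinite(X[:,0])]
    T=X[(np.hypot(X[:,0]-469,X[:,1]+3)<30)&(X[:,2]>34)][:,:2]
    a=np.arange(0,60,5)
    # hex width summed over 3 directions: min when along flats normals
    w=[sum(np.ptp(T@[np.cos(np.radians(t+k)),np.sin(np.radians(t+k))]) for k in(0,60,120))/3 for t in a]
    z=np.exp(6j*np.arctan2(*(T-T.mean(0)).T[::-1]))*np.linalg.norm(T-T.mean(0),axis=1)**4
    print(n,dict(zip(a.tolist(),np.round(w,1))),'corner angle',np.degrees(np.angle(z.mean()))/6)
```

```text
top {0: np.float64(40.9), 5: np.float64(40.9), 10: np.float64(40.5), 15: np.float64(39.8), 20: np.float64(39.0), 25: np.float64(38.0), 30: np.float64(37.0), 35: np.float64(37.8), 40: np.float64(38.9), 45: np.float64(39.7), 50: np.float64(40.4), 55: np.float64(40.8)} corner angle 0.7066716883722909
side {0: np.float64(43.3), 5: np.float64(43.3), 10: np.float64(42.9), 15: np.float64(42.3), 20: np.float64(41.4), 25: np.float64(40.4), 30: np.float64(39.8), 35: np.float64(39.9), 40: np.float64(40.7), 45: np.float64(41.6), 50: np.float64(42.4), 55: np.float64(43.0)} corner angle -1.4191122129507507
```

>>> {"op": "drive_tool", "data": {
  "deltas": [
    [0, 0.1, 0, -0.1046],
    [0, 0, 0, -0.1046],
    [0, 0, 1, -0.1046],
    [0, 0, 2, -0.1046],
    [0, 0, 2, -0.1046],
    [0, 0, 2, 0],
    [0, 0, 1.5, 0],
    [0, 0, 0.5, 0],
    [0, 0, 0, 0],
    [0, 0, 0, 0]
  ]
}}

```text
clock: 14.12
eef_pos: [471.6, -1.3, 30.6]
tcp_rot: [3.141, 0.0, 2.094]
contact_force: [-0.0, 0.9, 0.5]
opening: 1.002
```

>>> {"op": "drive_tool", "data": {
  "deltas": [
    [0, 0, 0, 0],
    [0, 0, 0, 0],
    [0, 0, 0, 0],
    [0, 0, 0, 0],
    [0, 0, 0, 0],
    [0, 0, 0, 0]
  ],
  "jaw": 1
}}

```text
clock: 14.62
eef_pos: [470.8, -1.7, 31.0]
tcp_rot: [3.141, 0.0, 2.094]
contact_force: [-2.5, 0.2, 8.1]
opening: 0.437
```

>>> {"op": "drive_tool", "data": {
  "deltas": [
    [0, 0, -1, 0],
    [0, 0, -2, 0.1046],
    [0, 0, -2, 0.1046],
    [0, 0, -1, 0.1046],
    [0, 0, 0, 0.1046],
    [0, 0, 0, 0.1046],
    [-1.5, 2.5, 0, 0],
    [-1.7, 3, 0, 0],
    [-1.7, 3, 0, 0],
    [-1.7, 3, 0, 0],
    [-1.7, 3, 0, 0],
    [-1.1, 2.5, 0, 0]
  ]
}}

```text
clock: 15.62
eef_pos: [642.5, -97.3, 91.1]
tcp_rot: [3.141, 0.0, 1.57]
contact_force: [0.6, 0.2, -2.8]
opening: 0.435
```

>>> {"op": "drive_tool", "data": {
  "deltas": [
    [0, 0, 0, 0],
    [0, 0, 1, 0],
    [0, 0, 2, 0],
    [0, 0, 1.5, 0],
    [0, 0, 0.5, 0],
    [0, 0, 0, 0],
    [0, 0, 0, 0]
  ]
}}

```text
clock: 16.2
eef_pos: [639.9, -95.2, 40.3]
tcp_rot: [-3.141, -0.0, 1.571]
contact_force: [-0.0, -0.2, -1.7]
opening: 0.433
```

Floor level is TCP z ≈ 35. I'll lower the last 5 mm.

>>> {"op": "drive_tool", "data": {
  "deltas": [
    [0, 0.15, 0.3, 0],
    [0, 0, 0.2, 0],
    [0, 0, 0, 0],
    [0, 0, 0, 0]
  ]
}}

```text
clock: 16.53
eef_pos: [642.3, -95.6, 35.7]
tcp_rot: [3.141, 0.0, 1.571]
contact_force: [0.3, 0.5, -2.2]
opening: 0.438
```

>>> {"op": "drive_tool", "data": {
  "deltas": [
    [0, 0, 0.1, 0],
    [0, 0, 0, 0],
    [0, 0, 0, 0]
  ]
}}

```text
clock: 16.78
eef_pos: [642.5, -95.6, 35.1]
tcp_rot: [3.141, 0.0, 1.571]
contact_force: [-2.1, -0.3, 5.7]
opening: 0.434
```

>>> {"op": "drive_tool", "data": {
  "deltas": [
    [0, 0, 0, 0],
    [0, 0, 0, 0],
    [0, 0, 0, 0],
    [0, 0, -1, 0],
    [0, 0, -2, 0],
    [0, 0, -3, 0],
    [0, 0, -2, 0],
    [-0.1, -2, 0, 0],
    [-0.2, -3, 0, 0],
    [-0.2, -3, 0, 0],
    [-0.2, -3, 0, 0],
    [-0.2, -3, 0, 0]
  ],
  "jaw": 0.25
}}

```text
clock: 17.78
eef_pos: [500.9, -104.6, 115.0]
tcp_rot: [3.141, 0.0, 1.571]
contact_force: [0.3, -0.5, -0.2]
opening: 0.75
```

>>> {"op": "drive_tool", "data": {
  "deltas": [
    [-0.2, -3, 0, 0],
    [-0.2, -2.5, 0, 0],
    [-0.2, -1.5, 0, 0],
    [0, 0, 0, 0],
    [0, 0, 1, 0],
    [0, 0, 2, 0],
    [0, 0, 2, 0],
    [0, 0, 0, 0],
    [0, 0, 0, 0]
  ],
  "jaw": 0
}}

```text
clock: 18.53
eef_pos: [432.5, -110.5, 63.5]
tcp_rot: [-3.14, -0.0, 1.571]
contact_force: [-0.9, 0.3, 0.3]
opening: 1.0
```

Run:
```python
from h import *
p,d=cams.grab_frame('side'); print(r.sense()['eef_pos'],r.sense()['clock'])
cv2.imwrite('pics/s3.png',cv2.resize(p[100:330,130:420,::-1],None,fx=2.5,fy=2.5))
```

```text
[ 432.93596162 -110.609717     64.2314343 ] 18.5833
```

View pics/s3.png

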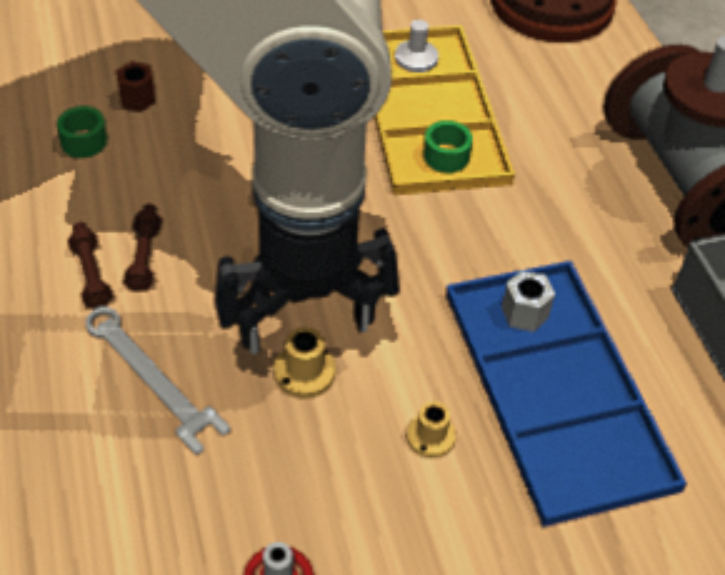

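The plug (418,45) and green ring (447,145) sit in the yellow tray, and the nut (528,298) in the blue. The fingers straddle the larger brass bush (305,360). I'll descend and grip it.

>>> {"op": "drive_tool", "data": {
  "deltas": [
    [0.1, 0, 1, 0],
    [0, 0, 1.5, 0],
    [0, 0, 0.5, 0],
    [0, 0, 0, 0],
    [0, 0, 0, 0]
  ]
}}

```text
clock: 19.0
eef_pos: [432.3, -109.6, 34.4]
tcp_rot: [-3.141, -0.0, 1.571]
contact_force: [-0.2, 0.2, -0.2]
opening: 1.006
```

>>> {"op": "drive_tool", "data": {
  "deltas": [
    [0, 0, 0, 0],
    [0, 0, 0, 0],
    [0, 0, 0, 0],
    [0, 0, 0, 0],
    [0, 0, 0, 0],
    [0, 0, 0, 0]
  ],
  "jaw": 1
}}

```text
clock: 19.5
eef_pos: [432.3, -109.7, 34.8]
tcp_rot: [3.141, 0.0, 1.571]
contact_force: [-2.0, 1.0, 7.8]
opening: 0.385
```

>>> {"op": "drive_tool", "data": {
  "deltas": [
    [0, 0, -1, 0],
    [0, 0, -2, 0],
    [0, 0, -3, 0],
    [0, 0, -1, 0],
    [-0.6, 2, 0, 0],
    [-1, 3, 0, 0],
    [-1, 3, 0, 0],
    [-1, 3, 0, 0],
    [-1, 3, 0, 0],
    [-1, 3, 0, 0],
    [-0.6, 2, 0, 0],
    [-0.4, 1.5, 0, 0]
  ]
}}

```text
clock: 20.5
eef_pos: [639.1, -176.3, 104.1]
tcp_rot: [3.141, 0.0, 1.571]
contact_force: [-0.2, 0.5, -2.5]
opening: 0.386
```

>>> {"op": "drive_tool", "data": {
  "deltas": [
    [0, 0.3, 0, 0],
    [0, 0, 1, 0],
    [0, 0, 2, 0],
    [0, 0, 2, 0],
    [0, 0, 1, 0],
    [0, 0, 0, 0],
    [0, 0, 0, 0]
  ]
}}

```text
clock: 21.08
eef_pos: [639.0, -175.2, 43.7]
tcp_rot: [-3.14, -0.001, 1.571]
contact_force: [0.5, 0.5, -2.4]
opening: 0.382
```

>>> {"op": "drive_tool", "data": {
  "deltas": [
    [0, 0.1, 0.3, 0],
    [0, 0, 0.2, 0],
    [0, 0, 0.1, 0],
    [0, 0, 0, 0],
    [0, 0, 0, 0]
  ]
}}

```text
clock: 21.5
eef_pos: [641.6, -175.7, 38.9]
tcp_rot: [3.141, 0.0, 1.571]
contact_force: [0.3, 0.4, -0.8]
opening: 0.385
```

>>> {"op": "drive_tool", "data": {
  "deltas": [
    [0, 0, 0.05, 0],
    [0, 0, 0, 0],
    [0, 0, 0, 0]
  ]
}}

```text
clock: 21.75
eef_pos: [641.7, -175.7, 38.9]
tcp_rot: [3.141, 0.0, 1.571]
contact_force: [-1.5, 1.3, 6.5]
opening: 0.383
```

>>> {"op": "drive_tool", "data": {
  "deltas": [
    [0, 0, 0, 0],
    [0, 0, 0, 0],
    [0, 0, 0, 0],
    [0, 0, 0, 0],
    [0, 0, -1, 0],
    [0, 0, -2, 0],
    [0, 0, -3, 0],
    [0, 0, -2, 0],
    [-0.8, -2, 0, 0],
    [-1.2, -3, 0, 0],
    [-1.2, -3, 0, 0],
    [-1.2, -3, 0, 0]
  ],
  "jaw": 0.25
}}

```text
clock: 22.75
eef_pos: [530.2, -219.8, 118.6]
tcp_rot: [3.141, 0.0, 1.572]
contact_force: [0.4, -0.9, 0.5]
opening: 0.75
```

>>> {"op": "drive_tool", "data": {
  "deltas": [
    [-1.2, -3, 0, 0],
    [-1.2, -3, 0, 0],
    [-1.2, -3, 0, 0],
    [-1.2, -3, 0, 0],
    [-1.2, -2.6, 0, 0],
    [-1.2, -2, 0, 0],
    [0, 0, 1, 0],
    [0, 0, 2, 0],
    [0, 0, 2, 0],
    [0, 0, 0, 0],
    [0, 0, 0, 0]
  ]
}}

```text
clock: 23.67
eef_pos: [365.0, -291.2, 67.5]
tcp_rot: [-3.14, -0.001, 1.571]
contact_force: [-0.2, -1.0, -0.3]
opening: 0.749
```

>>> {"op": "drive_tool", "data": {
  "deltas": [
    [0, 0.1, 1, 0],
    [0, 0, 1.7, 0],
    [0, 0, 0.7, 0],
    [0, 0, 0, 0],
    [0, 0, 0, 0]
  ]
}}

```text
clock: 24.08
eef_pos: [366.3, -291.5, 33.9]
tcp_rot: [-3.141, -0.0, 1.571]
contact_force: [0.2, -0.1, -0.5]
opening: 0.752
```

>>> {"op": "drive_tool", "data": {
  "deltas": [
    [0, 0, 0, 0],
    [0, 0, 0, 0],
    [0, 0, 0, 0],
    [0, 0, 0, 0],
    [0, 0, 0, 0],
    [0, 0, 0, 0]
  ],
  "jaw": 1
}}

```text
clock: 24.58
eef_pos: [366.5, -291.9, 34.4]
tcp_rot: [3.141, 0.001, 1.571]
contact_force: [-1.0, 0.7, 5.8]
opening: 0.243
```

>>> {"op": "drive_tool", "data": {
  "deltas": [
    [0, 0, -1, 0],
    [0, 0, -2, 0],
    [0, 0, -3, 0],
    [0, 0, -1, 0],
    [0.2, 2, 0, 0],
    [0.4, 3, 0, 0],
    [0.4, 3, 0, 0],
    [0.4, 3, 0, 0],
    [0.4, 3, 0, 0],
    [0.4, 3, 0, 0],
    [0.4, 3, 0, 0],
    [0.4, 3, 0, 0]
  ]
}}

```text
clock: 25.58
eef_pos: [597.3, -261.1, 103.8]
tcp_rot: [-3.141, -0.0, 1.571]
contact_force: [-0.4, -0.5, -2.3]
opening: 0.246
```

>>> {"op": "drive_tool", "data": {
  "deltas": [
    [0.4, 2.5, 0, 0],
    [0.2, 1.5, 0, 0],
    [0, 0.55, 0, 0],
    [0, 0, 1, 0],
    [0, 0, 2, 0],
    [0, 0, 2, 0],
    [0, 0, 1, 0],
    [0, 0, 0, 0],
    [0, 0, 0, 0]
  ]
}}

```text
clock: 26.33
eef_pos: [640.4, -255.7, 43.2]
tcp_rot: [-3.14, -0.001, 1.571]
contact_force: [0.4, 0.9, -1.7]
opening: 0.239
```

>>> {"op": "drive_tool", "data": {
  "deltas": [
    [0, 0, 0.3, 0],
    [0, 0, 0.2, 0],
    [0, 0, 0.1, 0],
    [0, 0, 0, 0],
    [0, 0, 0, 0]
  ]
}}

```text
clock: 26.75
eef_pos: [642.1, -255.8, 38.5]
tcp_rot: [3.141, 0.001, 1.571]
contact_force: [-1.0, -0.3, 1.7]
opening: 0.244
```

Contact. I'll release, lift and move back toward the free bench for the final check.

>>> {"op": "drive_tool", "data": {
  "deltas": [
    [0, 0, 0, 0],
    [0, 0, 0, 0],
    [0, 0, 0, 0],
    [0, 0, 0, 0],
    [0, 0, -1, 0],
    [0, 0, -2, 0],
    [0, 0, -3, 0],
    [0, 0, -4, 0],
    [0, 0, -4, 0],
    [-1, -2, -1, 0],
    [-2, -3, 0, 0],
    [-2, -3, 0, 0]
  ],
  "jaw": 0.25
}}

```text
clock: 27.75
eef_pos: [562.1, -305.8, 190.3]
tcp_rot: [3.138, 0.002, 1.573]
contact_force: [-0.3, -1.1, -0.5]
opening: 0.749
```

>>> {"op": "drive_tool", "data": {
  "deltas": [
    [-2, -3, 0, 0],
    [-2, -3, 0, 0],
    [-2, -3, 0, 0],
    [-2, -3, 0, 0],
    [-2, -2, 0, 0],
    [-2, -1, 0, 0],
    [-2, 0, 0, 0],
    [-2, 0, 0, 0],
    [0, 0, 0, 0],
    [0, 0, 0, 0]
  ]
}}

```text
clock: 28.58
eef_pos: [411.5, -466.4, 188.3]
tcp_rot: [3.141, 0.0, 1.57]
contact_force: [0.4, 0.7, 0.9]
opening: 0.752
```

Run:
```python
from h import *
import math
C={};I={}
for n in('top','side'):
    p,d=cams.grab_frame(n); C[n]=cloud(n,d); I[n]=p
print(r.sense()['clock'],r.sense()['eef_pos'])
tr=dict(blue=((642,-176),0.0),yellow=((646.2,194.2),math.radians(-6.96)))
G=dict(wheel=((642,-256),'blue'),bush=((642,-176),'blue'),nut=((642,-96),'blue'),plug=((656,273.6),'yellow'),seat=((636.5,114.8),'yellow'),rbush=((459,102.5),None),rnut=((340.5,283),None))
for k,(g,t) in G.items():
    for n in C:
        X=C[n].reshape(-1,3); X=X[np.isfinite(X[:,0])&(np.hypot(X[:,0]-g[0],X[:,1]-g[1])<32)]; X=X[(X[:,2]>22)&(X[:,2]<60)]
        if len(X)<10: print(k,n,'unseen');continue
        zt=np.percentile(X[:,2],97); T=X[X[:,2]>zt-5]; c,R=cv2.minEnclosingCircle(T[:,:2].astype(np.float32)); o=''
        if t:
            e=np.array(c)-tr[t][0]; a=tr[t][1]; o=np.round([e@[math.cos(a),math.sin(a)],e@[-math.sin(a),math.cos(a)]],1)
        print(k,n,np.round(c,1),round(R,1),'top z',round(zt,1),'tray xy',o)
cv2.imwrite('pics/t4.png',I['top'][:,:,::-1]); cv2.imwrite('pics/s4.png',I['side'][:,:,::-1])
```

```text
28.6833 [ 411.64360588 -464.99034404  187.99519804]
wheel top [ 642.8 -254.7] 11.5 top z 51.4 tray xy [  0.8 -78.7]
wheel side unseen
bush top [ 642.5 -174.5] 17.2 top z 52.0 tray xy [0.5 1.5]
bush side unseen
nut top [642.8 -95.3] 21.3 top z 41.8 tray xy [ 0.8 80.7]
nut side unseen
plug top [655.8 274.6] 10.5 top z 54.3 tray xy [-0.2 81. ]
plug side unseen
seat top [638.  115.8] 24.7 top z 36.0 tray xy [  1.4 -78.8]
seat side unseen
rbush top [459.5 103.5] 16.8 top z 48.6 tray xy 
rbush side [455.9 100.7] 17.3 top z 49.2 tray xy 
rnut top [339.8 284.8] 22.5 top z 38.4 tray xy 
rnut side unseen
```

View pics/t4.png

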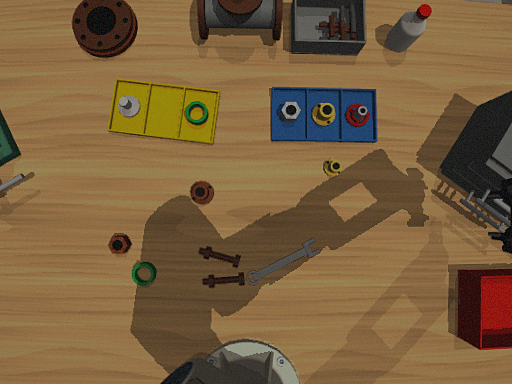

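View pics/s4.png

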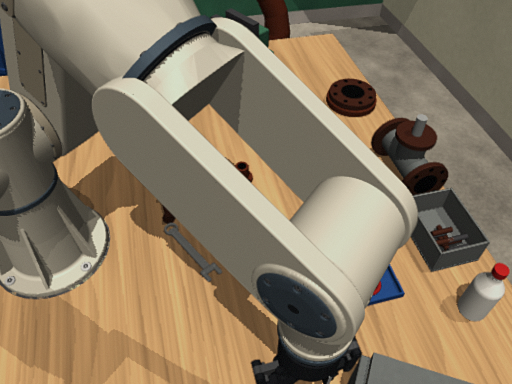

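The top view shows the wheel (356,115), bush (323,113) and nut (290,110) in the blue tray, and the plug (128,105) and ring (197,112) in the yellow. The rusty parts at (202,192) and (120,243) haven't moved. The arm blocks the side view of the trays. I'll move the gripper clear of the grey box on the right, then hand in.

>>> {"op": "drive_tool", "data": {
  "deltas": [
    [1, -1, -2, 0],
    [2, -1, -3, 0],
    [2, -1, -3, 0],
    [2, 0, -2, 0],
    [1, 0, 0, 0],
    [0, 0, 0, 0],
    [0, 0, 0, 0],
    [0, 0, 0, 0],
    [0, 0, 0, 0]
  ]
}}

```text
clock: 29.43
eef_pos: [381.6, -385.8, 286.6]
tcp_rot: [-3.14, -0.001, 1.571]
contact_force: [0.3, -0.6, 0.3]
opening: 0.749
```

```bash
python3 -c "
from rig import r,job
s=r.sense();print(s['clock'],s['eef_pos'],s['contact_force'],abs(s['qvel']).max());print(job.sign_off())"
```

```text
29.4333 [ 381.57431317 -385.76904722  286.57031726] [ 0.27142904 -0.63746817  0.31468399] 0.005833304417180037
the job is handed in; nothing more can be done
None
```

Both kits are made up and the job was handed in at about 29 s; it reports no verdict. The nut, larger brass bush and handwheel are in the blue tray. The plug and the right-hand green seat ring are in the yellow tray, each part in a compartment of its own.

- **Placing:** The last top-camera check put every part within about 2 mm of its compartment's middle. Each top stood 5.4–6 mm above its nominal height over the bench. The floor accounts for 4 mm, and the parts on the bench read 1–3 mm high too. The parts look upright in the pictures, but I did not measure tilt as an angle.
- **Rusty parts:** The rusty bush reads in the same place as at the start. The rusty nut reads within about 2 mm of its start, which is measurement noise.
- **Robot:** It was clear of everything at hand-in, with contact force under 1 N.
- **Not confirmed:** In that check the arm hid the trays and the rusty nut from the side camera, so their final numbers come from the top camera alone. The two cameras disagree by 2–4 mm, well inside the 15 mm allowed.

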